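# Clamp a sloping circuit board and hold a test pen on its round pad

## Task

Slide the board holder's jaw shut until it presses the circuit board snugly against the fixed stop. Then take the test pen out of its stand and hold its spring tip on the board's round pad, pen square to the sloping board, pressed lightly so that the tip is about half pushed in. Finish while still holding the pen there, and do not disturb the small parts standing around.

Things in the scene. Friction and masses are not known exactly. Their poses are not given: they have to be found in the camera images.
- holder: fixed board holder, 84 x 156 mm, metal. Origin: centre of its underside; z up, y along the jaw's travel. The bed slopes 20 degrees: low at -x (towards the robot), high at +x, its middle 32 mm above the bench. A lip 6 mm high stands along its low edge. The fixed stop is the dark bar at its -y end (8 mm high, inner face at y = -60 mm); the jaw comes from the +y side.
- jaw (a joint): travel of the holder's sliding jaw in m: 0 = fully open, grows as the jaw moves along the holder's -y towards the board and stop; 0.020 = board (72 mm wide) snug between jaw and stop, 0.028 = end of travel with no board. Sliding it takes about 2 N and it stays where it is left. Starts between 0 and 0.006.
- jaw_pin (a point): point on the axis of the jaw's upright round steel pin, the place to grip or push it, 72 mm above the bench; the pin is 11 mm thick below this point, 13 mm above it, its top 84 mm above the bench; the jaw's block and the bed beneath stay below 50 mm. Axes as the holder's.
- board: loose green circuit board, 52 x 72 mm, 5 mm thick with low components, 90 g, lying on the sloping bed against or close to the lip, with up to 20 mm of side play between jaw and stop before clamping. Origin: centre of its underside; x up the slope, y along the jaw's travel (72 mm), z square out of its face (20 degrees from vertical, leaning to the robot).
- pad (a point): centre of the top of the round brass pad, 12 mm across, standing 2 mm proud of the board, in the board's high corner nearest the fixed stop; at x = 14, y = -24, z = 7 mm in the board's frame; its axes are the board's. The 9 mm square pad, in the high corner next to the jaw (x = 13, y = 27 mm), is the wrong one.
- pen: loose test pen, 143 mm long, about 70 g, standing upright, tip down, in the stand. Origin: on its axis at the end of the unpressed spring tip; z along the pen from the tip to the cap. Tip and nose from 0 to 30 mm, round barrel 14 mm thick to 58 mm, then a square grip 18 x 18 mm from 58 to 130 mm (flat sides face the pen's x and y), then a cap. Grip it about 100 mm from the tip.
- tip (a point): the very end of the pen's spring tip (4 mm thick, rounded); moves up the pen when it is pressed in. Axes as the pen's.
- plunger (a joint): how far the pen's spring tip is pushed in, m: 0 = out, 0.008 = fully in; the spring gives 0.8 N at 0, 2.4 N half way (0.004) and 4 N fully in.
- stand: fixed pen stand, a plain upright block 52 x 52 x 70 mm with a 16.5 mm hole straight through, in which the pen hangs by the underside of its square grip, its tip 12 mm above the bench: lift the pen at least 65 mm straight up to clear it. Origin: centre of its underside.
- relay: loose orange relay, 28 x 30 x 36 mm, a bystander to leave alone. Origin: centre of its underside.
- capacitor: loose upright capacitor, 22 mm across, 41 mm high, a bystander to leave alone. Origin: centre of its underside.
- spool: loose solder spool, 66 x 56 x 56 mm, a bystander to leave alone. Origin: centre of its underside.
Things that resemble listed ones, but are neither listed nor needed, are in the scene too. Leave any orange look-alike of the board alone. Of the things that look like the pen, the larger one is meant.

How it is judged:
By the outcome, as a careful person would: the job done as asked, in the order asked, and still so for the second after the job is handed in, while the arm keeps its last pose, push and grip.
It also fails if it takes over 51 s, if anything falls off the work surface, if the arm or the gripper's body presses on something with over 40 N, if the wrist force passes 120 N, or if a joint passes its speed limit or range.

## Robot

A 6-joint arm with a two-finger parallel gripper is mounted at the origin on a cart in front of the work surface, level with it; the furniture and walls round the work are solid. World frame = base frame: x ahead of the robot, y to its left, z up, the work surface at z = 0. Lengths are in m, angles in rad, forces in N, time in s.
With the tool pointing down it reaches from about 0.3 to 0.875 m from the base axis. Payload 6.4 kg.
Tool frame: the origin (TCP) lies between the finger pads; the fingertips stand manip.tip_extent ahead of it and the grasp point (between the pads) lies 8 mm behind it (manip.tip_extent is the distance from the TCP to the fingertips, in m); z points along the fingers, y is the line along which they close (so a half turn about z gives the same grasp; the last joint's range is limited). The gripper opens to 88 mm and grips with 3 to 60 N. Pads are 18 mm wide; open, the fingers measure 123 mm over their backs; the gripper's body (75 mm by 187 mm) begins 45 mm behind the grasp point.
Start: joints at [0.948, 0.181, 1.607, -0, 1.354, -0.206], TCP at [0.233, 0.526, 0.25] pointing down, gripper open.
Joint ranges: [-2.99, 2.99], [-0.89, 2.07], [0.3, 2.58], [-1.14, 4.28], [0, 2.63], [-3.12, 3.12]. Speed limits (rad/s): [2.57, 2.57, 3.01, 3.14, 3.14, 3.14].

## Interface

Orientations are given as a rotation vector (axis times angle).
In Python, from cell import manip gives the robot as it stands.
- The arm moves only by the tool send_rows, never from a script. Its arguments are lists of equal length, an entry for each row: "delta_pos": the shift along the tool's x, y, z in units of 40 mm (1.0 is 40 mm), a list of three; "angular": the turn, a rotation vector about the tool's x, y, z in units of 5 degrees (1.0 is 5 degrees), a list of three. A call has 1 to 12 rows; each row is the pose to reach, as a shift and turn from the pose commanded when the call began, along the tool's axes at that moment; what a row does not reach only later rows make up. A row lasts 1/12 s, in which the tool goes at most 41.7 mm and 7.16 degrees, less where a joint would pass 70% of its speed; a pose out of reach is approached as far as the arm can. A call with a gripper value outside its range is refused whole. "claw" is the opening, from -1 (shut) to 1 (fully open), set as the call begins (left out, the last holds). The fingers move at their own pace and stop on an object; "newtons" is the grip in N (left out, the last holds). Time passes only in rows, so rows that repeat a pose let the fingers close. It gives the time, the measured TCP pose, the force, the opening and the grip force at its end, in the units of the state.
- manip.get_obs(): the state, without advancing time (a new reading comes with each control period).
- manip.snapshot(name): name is "scene" or "top" or "wrist"; returns a dict with "image" (384x512x3 uint8, red, green, blue), "camera_matrix" (3x3 intrinsics, pixels), "k1" (the pictures are not rectified: a ray, as slopes to the right and down, at radius r is drawn at 1 + k1 r^2 times it, then the intrinsics apply), "R" (3x3) and "t" (3): a world point X has camera coordinates R X + t. Camera axes: x right, y down, z forward; pixel columns grow to the right and rows downward; lengths in m; the calibration is good to about 2 mm. A picture is of the moment at which its call begins. There is no depth.
- manip.hand_in(): hands the job in; it is judged then, once.
The state is a dict: "time_s": time; "joint_positions": joint angles; "joint_velocities": joint speeds; "effort": joint torques, N m; "tcp_pos": TCP position; "eef_rot": TCP orientation; "wrist_force": force on the tool from outside, world axes, zero at the start; "moment": the same for the moment, N m; "opening": opening from 0.0 (shut) to 1.0 (fully open); "grasp_force": force on a finger pad.
Only numpy, scipy, OpenCV 4.12 (cv2) and the standard library are available. Lean on these libraries where they do the work, as an engineer would, in place of code of your own. Each camera call takes 0.05 s, during which the arm holds its last target. There are 200 camera calls.

## Working session

There is one attempt and no reset: what is moved stays moved. The work goes in short steps, Python scripts to look and compute and a tool call to move; the robot and the scene stay as the last step left them, time stands still between calls to the robot, and variables do not carry over. Pictures are saved under pics/ and viewed, at most 10 in all, crops included, and the job is handed in when it is done.

Besides the shell and the picture viewer there is one more tool, called after ">>>" in YAML: its name, and indented under it one key for each argument. send_rows: Moves the arm, as the interface text tells. Its arguments: {"type":"object","properties":{"delta_pos":{"type":"array","items":{"type":"array","items":{"type":"number"}}},"angular":{"type":"array","items":{"type":"array","items":{"type":"number"}}},"claw":{"type":"number"},"newtons":{"type":"number"}},"required":["delta_pos","angular"]}

```bash
mkdir -p pics; ls; cat > h.py <<'E'
import numpy as np, cv2, pickle
from scipy.spatial.transform import Rotation as Rot
from cell import manip
def snap(n,f=None):
    s=manip.snapshot(n)
    if f:
        cv2.imwrite(f'pics/{f}.png',cv2.cvtColor(s['image'],cv2.COLOR_RGB2BGR)); pickle.dump(s,open(f'pics/{f}.pkl','wb'))
    return s
def load(f): return pickle.load(open(f'pics/{f}.pkl','rb'))
def ray(s,u,v):
    K=np.array(s['camera_matrix']);d=np.array([(u-K[0,2])/K[0,0],(v-K[1,2])/K[1,1]])
    p=cv2.undistortPoints(np.array([[[u,v]]],float),K,np.array([s['k1'],0,0,0.]))[0,0]
    R=np.array(s['R']);t=np.array(s['t'])
    w=R.T@np.array([*p,1]); return -R.T@t,w/np.linalg.norm(w)
def onz(s,u,v,z):
    c,w=ray(s,u,v); return c+w*(z-c[2])/w[2]
def tri(*o):
    A=np.zeros((3,3));b=np.zeros(3);L=[]
    for s,u,v in o:
        c,w=ray(s,u,v);P=np.eye(3)-np.outer(w,w);A+=P;b+=P@c;L.append((c,P))
    x=np.linalg.solve(A,b); return x,[float(np.linalg.norm(P@(x-c))) for c,P in L]
def proj(s,X):
    K=np.array(s['camera_matrix'])
    return cv2.projectPoints(np.array(X,float).reshape(-1,3),cv2.Rodrigues(np.array(s['R']))[0],np.array(s['t'],float),K,np.array([s['k1'],0,0,0.]))[0][:,0]
E
python3 - <<'E'
from h import *
for n in('scene','top'):
    s=snap(n,n+'0'); print(n,(-s['R'].T@s['t']).round(3),s['k1'],s['camera_matrix'][0][0])
print(manip.tip_extent,manip.get_obs())
a=cv2.imread('pics/scene0.png');b=cv2.imread('pics/top0.png')
cv2.imwrite('pics/v1.png',cv2.resize(a,(800,600)));cv2.imwrite('pics/v2.png',cv2.resize(b,(800,600)))
E
```

```text
pics
scene [ 0.15  -0.324  0.597] 0.01252230154792158 373.72915957671313
top [0.342 0.229 0.924] 0.015058835244116891 410.60400211645407
0.011 {'time_s': 0.1, 'joint_positions': array([ 9.47699794e-01,  1.81484232e-01,  1.60787004e+00, -4.81949654e-06,
        1.35380065e+00, -2.06287830e-01]), 'joint_velocities': array([ 0.00230809,  0.00039447, -0.001129  , -0.00111054,  0.00053902,
       -0.00072761]), 'effort': array([ 1.07263215e-03, -4.34821343e+01, -3.42698514e+01,  7.04691187e-02,
        3.39441199e-02, -7.99094141e-05]), 'tcp_pos': array([0.23249565, 0.52540695, 0.24890874]), 'eef_rot': array([-6.49861401e-01, -3.07300374e+00,  2.24853613e-03]), 'wrist_force': array([0.18593476, 0.33914238, 1.02579052]), 'moment': array([ 0.01720893,  0.01271944, -0.04743139]), 'grasp_force': 0.0, 'opening': 1.0005596703165354}
```

View pics/v1.png

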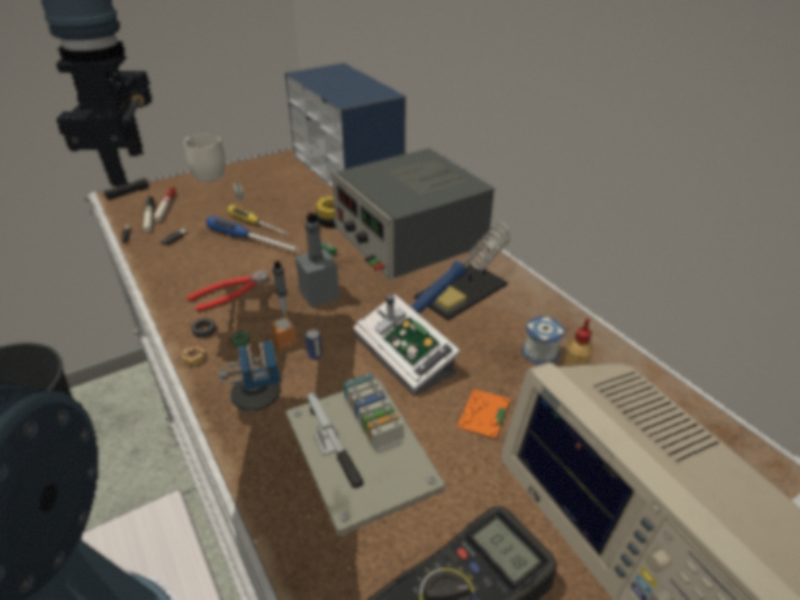

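View pics/v2.png

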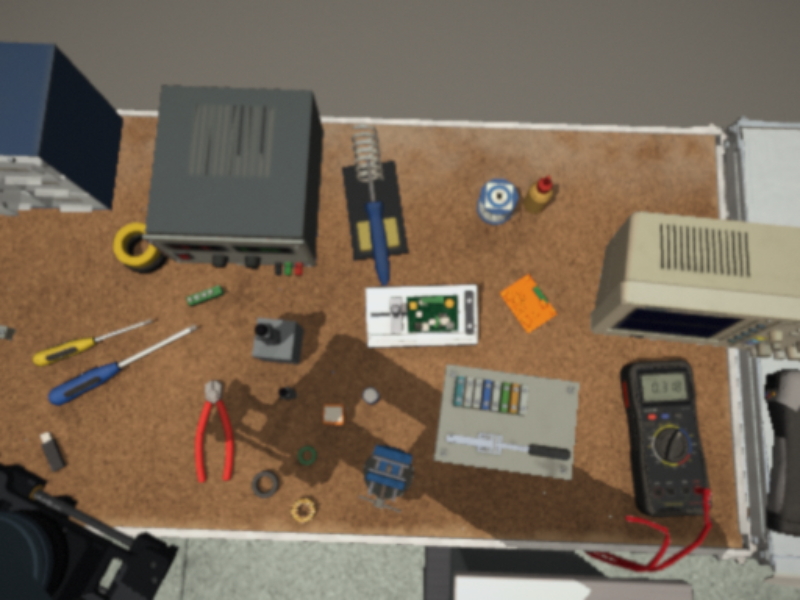

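Scene view (800x600): the holder is at (405,340) with the green board and pin at (390,305). The dark pen in the grey stand is at (315,245). Top view: holder (421,316), stand (277,340), spool (497,200), relay (333,414), capacitor (370,396).
Pen candidates are the large one in the block stand, at top (265,332), and a thin one standing alone at top (286,393), scene (281,285). The one in the stand is larger and sits in the 52 mm block, so it fits. The orange board at top (528,302) is the look-alike to leave alone. An enlarged crop will confirm.

```bash
python3 - <<'E'
from h import *
t=load('top0');s=load('scene0')
k=.64
for n,u,v,z in[('holder',421,316,.035),('pin',398,308,.08),('stand',284,342,.07),('pen cap',264,329,.15),('thin',286,393,.05),('relay',333,414,.036),('cap',370,396,.041)]:
    print(n,onz(t,u*k,v*k,z).round(3))
print('pen cap',tri((t,264*k,329*k),(s,314*k,217*k)))
a=cv2.imread('pics/top0.png');b=cv2.imread('pics/scene0.png')
A=cv2.resize(a[170:270,150:320],None,fx=4,fy=4,interpolation=3)[:,:680]
B=cv2.resize(b[130:260,160:310],None,fx=4,fy=4,interpolation=3)
cv2.imwrite('pics/v3.png',A);cv2.imwrite('pics/v4.png',B)
E
```

```text
holder [0.495 0.215 0.035]
pin [0.497 0.246 0.08 ]
stand [0.448 0.397 0.07 ]
pen cap [0.453 0.407 0.15 ]
thin [0.382 0.394 0.05 ]
relay [0.356 0.33  0.036]
cap [0.382 0.281 0.041]
pen cap (array([0.45397533, 0.40706691, 0.14851184]), [0.000725991938725293, 0.0007259919387251638])
```

View pics/v4.png

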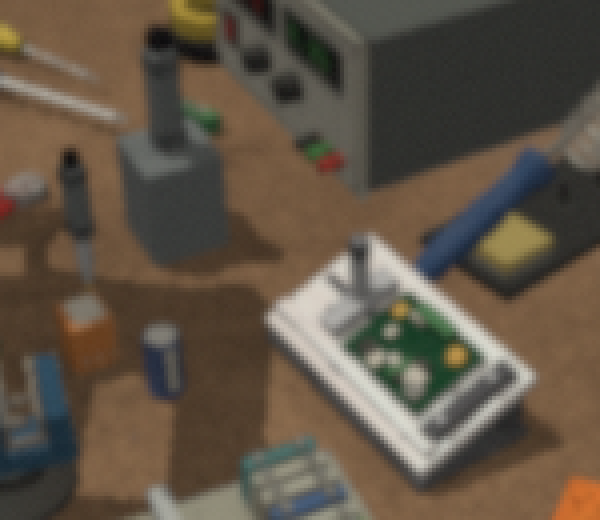

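The crop confirms it: the large pen with the square grip is in the block at crop (165,100), and the thin one at (75,200) is the look-alike. On the board, the two brass pads are at crop (457,355), next to the dark stop, and (400,310), next to the jaw. The first is the target. Next I check where the wrist camera sits and work out a viewing move.

```bash
cat >> h.py <<'E'
def rel(pos,R):
    "move to tcp pose in tool units from present pose"
    o=manip.get_obs();R0=Rot.from_rotvec(o['eef_rot'])
    d=R0.inv().apply(np.array(pos)-o['tcp_pos'])/.04
    a=np.rad2deg((R0.inv()*R).as_rotvec())/5
    return d.round(3),a.round(3)
def down(yaw): # tool y axis at angle yaw from world y, tool z down; tool x = (-cos,-sin)
    c,s=np.cos(yaw),np.sin(yaw)
    return Rot.from_matrix(np.array([[-c,-s,0],[-s,c,0],[0,0,-1]]).T.T)
E
python3 - <<'E'
from h import *
s=snap('wrist','w0');o=manip.get_obs();R0=Rot.from_rotvec(o['eef_rot'])
print(R0.as_matrix().round(3));c=-s['R'].T@s['t']
print('cam in tool',R0.inv().apply(c-o['tcp_pos']).round(3),'cam axis in tool\n',(R0.as_matrix().T@s['R'].T).round(3),s['camera_matrix'][0][0])
print(down(0.1).as_matrix().round(3))
print(rel([.42,.23,.30],down(0)))
E
```

```text
[[-0.914  0.405 -0.001]
 [ 0.405  0.914 -0.001]
 [ 0.    -0.001 -1.   ]]
cam in tool [ 0.083 -0.    -0.134] cam axis in tool
 [[ 0.001 -0.948 -0.319]
 [ 1.     0.001  0.   ]
 [ 0.    -0.319  0.948]] 316.33689480022724
[[-0.995 -0.1    0.   ]
 [-0.1    0.995  0.   ]
 [-0.     0.    -1.   ]]
(array([-7.276, -4.859, -1.27 ]), array([-0.015, -0.006, -4.776]))
```

```bash
python3 - <<'E'
from h import *
print(rel([.43,.26,.21],down(0)))
E
```

```text
(array([-7.201, -4.069,  0.979]), array([-0.015, -0.006, -4.776]))
```

>>> send_rows:
  delta_pos:
    - [-0.7,-0.4,0.1]
    - [-1.4,-0.8,0.2]
    - [-2.2,-1.2,0.3]
    - [-2.9,-1.6,0.4]
    - [-3.6,-2.0,0.5]
    - [-4.3,-2.4,0.6]
    - [-5.0,-2.8,0.7]
    - [-5.8,-3.2,0.8]
    - [-6.5,-3.65,0.9]
    - [-7.0,-3.95,0.98]
    - [-7.2,-4.07,0.98]
    - [-7.2,-4.07,0.98]
  angular:
    - [0,0,-0.5]
    - [0,0,-1]
    - [0,0,-1.5]
    - [0,0,-2]
    - [0,0,-2.5]
    - [0,0,-3]
    - [0,0,-3.5]
    - [0,0,-4]
    - [0,0,-4.4]
    - [0,0,-4.7]
    - [0,0,-4.78]
    - [0,0,-4.78]
  claw: 1

```text
time_s: 1.15
tcp_pos: [0.4312, 0.2584, 0.2101]
eef_rot: [-0.004, -3.141, 0.001]
wrist_force: [-0.4, 0.6, -0.3]
opening: 0.996
grasp_force: 0.0
```

```bash
python3 - <<'E'
from h import *
snap('wrist','w1'); o=manip.get_obs();print(o['time_s'],o['tcp_pos'],o['wrist_force'])
E
```

```text
1.2 [0.43053989 0.25954832 0.21025667] [0.27553816 0.16873774 0.05492331]
```

>>> send_rows:
  delta_pos:
    - [0,-0.6,0]
    - [0,-1.3,0]
    - [0,-1.9,0]
    - [0,-2,0]
    - [0,-2,0]
  angular:
    - [0,0,0]
    - [0,0,0]
    - [0,0,0]
    - [0,0,0]
    - [0,0,0]

```text
time_s: 1.62
tcp_pos: [0.43, 0.1804, 0.2107]
eef_rot: [0.002, 3.141, 0.001]
wrist_force: [-0.5, 0.2, 0.7]
opening: 1.001
grasp_force: 0.0
```

```bash
python3 - <<'E'
from h import *
snap('wrist','w2'); snap('top','top1');o=manip.get_obs();print(o['time_s'],o['tcp_pos'])
a=[cv2.imread(f'pics/{f}.png') for f in('w1','w2')]
cv2.imwrite('pics/v5.png',cv2.resize(a[0],(800,600),interpolation=3))
cv2.imwrite('pics/v6.png',cv2.resize(a[1],(800,600),interpolation=3))
E
```

```text
1.7167 [0.43011203 0.18145541 0.21072651]
```

View pics/v5.png

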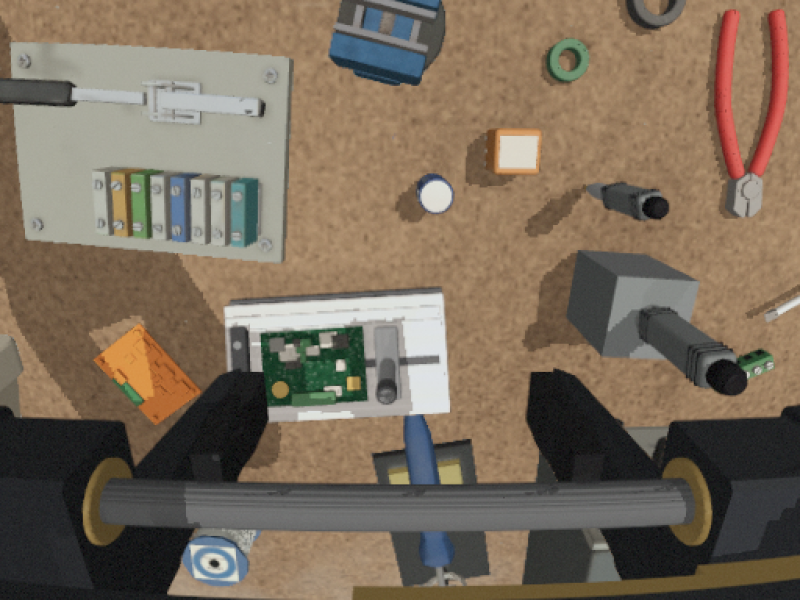

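View pics/v6.png

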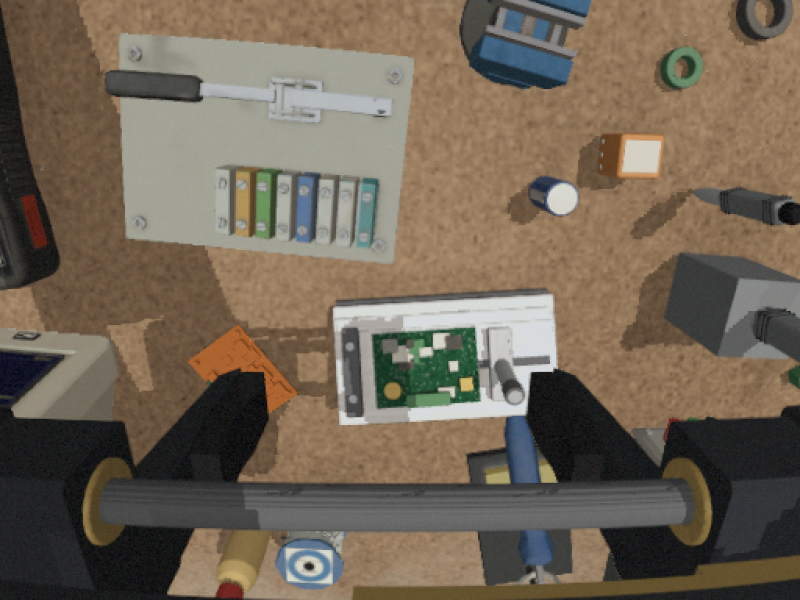

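In w1 (800x600): pin top (387,398), round pad (280,389) next to the dark stop, square pad (354,383), stand top around (645,310), pen cap (725,376). In w2: pin top (513,395), round pad (393,391), square pad (466,384). The board lies loosely, with a gap to the stop.

```bash
python3 - <<'E'
from h import *
a,b=load('w1'),load('w2');t=load('top1');k=.64
def brass(s,box):
    x0,y0,x1,y1=[int(i*k) for i in box];im=s['image'][y0:y1,x0:x1]
    h=cv2.cvtColor(im,cv2.COLOR_RGB2HSV);m=cv2.inRange(h,(10,100,90),(28,255,255))
    n,l,st,c=cv2.connectedComponentsWithStats(m)
    i=1+np.argmax(st[1:,4]);return st[i],(c[i]+[x0,y0])
P=[]
for s,bx in((a,(268,375,295,405)),(b,(378,375,408,408))): 
    r=brass(s,bx);print(r);P.append((s,*r[1]))
print('pad',tri(*P))
Q=[]
for s,bx in((a,(342,372,366,396)),(b,(456,372,478,398))):
    r=brass(s,bx);print(r);Q.append((s,*r[1]))
print('sq',tri(*Q))
print('pintop',tri((a,387*k,398*k),(b,513.5*k,395*k)))
for n,p,q in[('lipL',(230,305),(338,306)),('lipR',(442,292),(552,293)),('hiR',(449,412),None)]:
    if q: print(n,tri((a,p[0]*k,p[1]*k),(b,q[0]*k,q[1]*k)))
print('hiL',onz(b,341*k,424*k,.047),'hiR',onz(a,449*k,412*k,.047))
print('capacitor/pencap',tri((a,727*k,377*k),(load('scene0'),314*k,217*k),(load('top0'),264*k,329*k)))
print('stand corners',[onz(a,u*k,v*k,.07).round(4) for u,v in((577,252),(697,281),(692,357))])
A=a['image'][220:262,130:300];B=b['image'][220:266,205:375]
C=a['image'][150:260,350:490]
f=lambda i,g:cv2.resize(cv2.cvtColor(i,cv2.COLOR_RGB2BGR),None,fx=g,fy=g,interpolation=3)
v=np.zeros((590,800,3),np.uint8)
for i,(y,x,g) in zip((b['image'][185:275,205:365],C),((0,0,3.2),(290,0,2.7))):
    w=f(i,g);v[y:y+w.shape[0],x:x+w.shape[1]]=w
cv2.imwrite('pics/v7.png',v)
E
```

```text
(array([ 3,  4, 11, 11, 95], dtype=int32), array([178.92631579, 248.92631579]))
(array([ 5,  5, 11, 11, 95], dtype=int32), array([250.82105263, 249.64210526]))
pad (array([0.51423385, 0.17743889, 0.04239881]), [7.174711885954745e-05, 7.174711885944936e-05])
(array([ 4,  3,  9,  9, 79], dtype=int32), array([225.89873418, 245.        ]))
(array([ 3,  3,  9, 10, 73], dtype=int32), array([298.24657534, 245.16438356]))
sq (array([0.50929286, 0.22847426, 0.0420234 ]), [0.00020994745371753326, 0.0002099474537175435])
pintop (array([0.49923637, 0.25255935, 0.07840536]), [0.0010959173291292576, 0.0010959173291291684])
lipL (array([0.46303774, 0.13895028, 0.01287305]), [1.4833337115057392e-05, 1.4833337115004616e-05])
lipR (array([0.45223391, 0.29007903, 0.01657595]), [0.00012425980107266476, 0.00012425980107263609])
hiL [0.5385604  0.14177428 0.047     ] hiR [0.52966422 0.29457357 0.047     ]
capacitor/pencap (array([0.45316897, 0.40860037, 0.14859835]), [0.003102870527479967, 0.0021381386302284635, 0.0012790395385253164])
stand corners [array([0.4113, 0.3621, 0.07  ]), array([0.4285, 0.4384, 0.07  ]), array([0.4785, 0.4452, 0.07  ])]
```

View pics/v7.png

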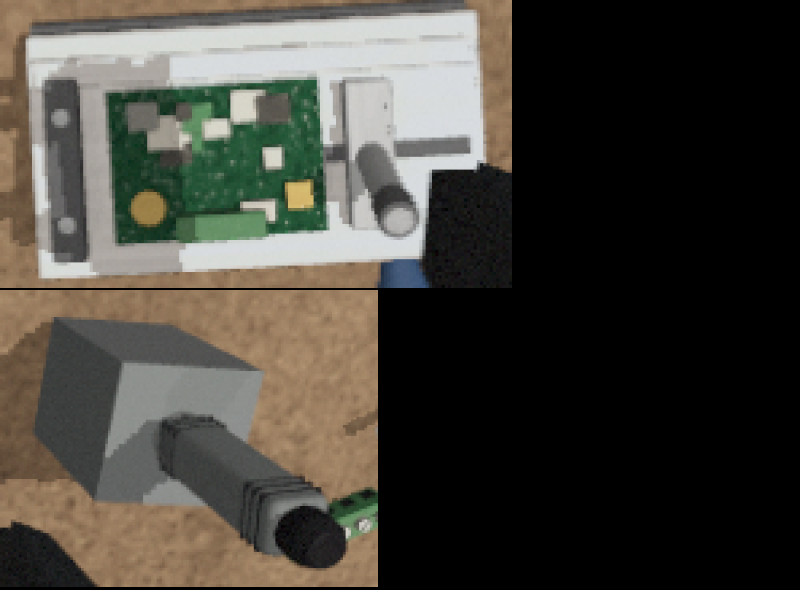

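```bash
python3 - <<'E'
from h import *
a,b=load('w1'),load('w2');k=.64
print('pin w2',onz(b,329.7,252.8,.084),'w1',onz(a,387.5*k,399*k,.084), tri((a,387.5*k,399*k),(b,329.7,252.8)))
c=[onz(a,u,v,.07)[:2] for u,v in((394.4,176.7),(447,179.6),(438.9,229.6),(385.9,227))]
c=np.array(c);print(c.round(4),c.mean(0),np.linalg.norm(np.roll(c,-1,0)-c,axis=1))
p=(onz(b,329.7,252.8,.084)+onz(a,387.5*k,399*k,.084))/2
y=np.deg2rad(3.7)
print(rel([p[0],p[1],.12],down(y)),rel([p[0],p[1],.064],down(y)))
E
```

```text
pin w2 [0.4948078  0.25189047 0.084     ] w1 [0.49797178 0.25298813 0.084     ] (array([0.49804674, 0.25290646, 0.08109915]), [0.0013836511363008804, 0.001383651136300911])
[[0.4256 0.3874]
 [0.4283 0.4392]
 [0.4797 0.4412]
 [0.4761 0.3862]] [0.45241477 0.41349265] [0.05194635 0.05144052 0.05510961 0.05051287]
(array([-1.657,  1.772,  2.27 ]), array([ 0.009,  0.005, -0.734])) (array([-1.656,  1.771,  3.67 ]), array([ 0.009,  0.005, -0.734]))
```

>>> send_rows:
  delta_pos:
    - [-0.3,0.5,0.2]
    - [-0.9,1.1,0.7]
    - [-1.4,1.6,1.2]
    - [-1.66,1.77,1.6]
    - [-1.66,1.77,1.7]
    - [-1.66,1.77,1.7]
    - [-1.66,1.77,1.7]
  angular:
    - [0,0,-0.2]
    - [0,0,-0.4]
    - [0,0,-0.7]
    - [0,0,-0.73]
    - [0,0,-0.73]
    - [0,0,-0.73]
    - [0,0,-0.73]

```text
time_s: 2.3
tcp_pos: [0.4957, 0.2517, 0.1425]
eef_rot: [0.102, -3.139, 0.0]
wrist_force: [-0.7, -0.1, 1.6]
opening: 1.0
grasp_force: 0.0
```

```bash
python3 - <<'E'
from h import *
s=snap('wrist','w3');o=manip.get_obs();print(o['time_s'],o['tcp_pos'])
p=o['tcp_pos']
print(proj(s,[[p[0],p[1],.084]]))
u,v=proj(s,[[p[0],p[1],.084]])[0]
v0=int(max(0,v-75));c=s['image'][v0:v0+150,150:350]
cv2.imwrite('pics/v8.png',cv2.resize(cv2.cvtColor(c,cv2.COLOR_RGB2BGR),None,fx=4,fy=4,interpolation=3)[:600]);print(v0)
E
```

```text
2.35 [0.4961378  0.25150643 0.14320189]
[[253.18714977 219.07989722]]
144
```

View pics/v8.png

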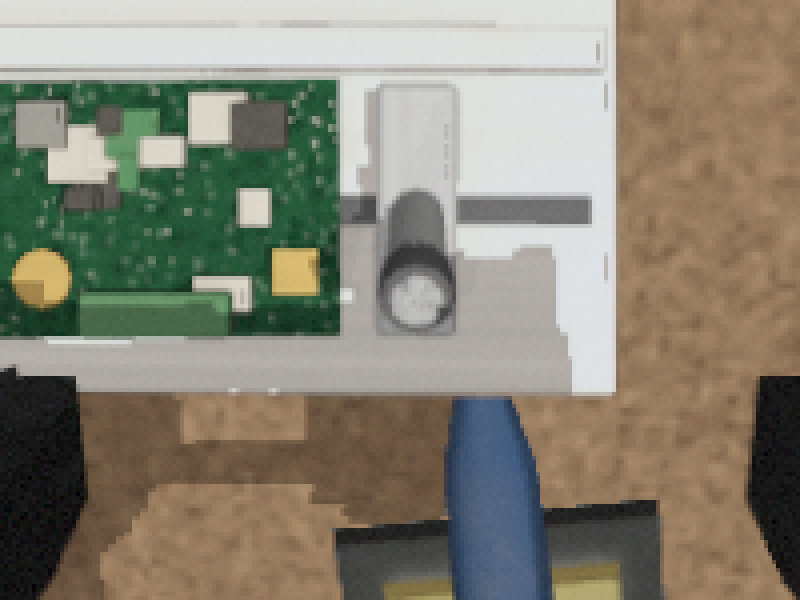

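>>> send_rows:
  delta_pos:
    - [0,0,0.4]
    - [0,0,1.0]
    - [0,0,1.6]
    - [0,0,1.97]
    - [0,0,1.97]
    - [0,0,1.97]
  angular:
    - [0,0,0]
    - [0,0,0]
    - [0,0,0]
    - [0,0,0]
    - [0,0,0]
    - [0,0,0]

```text
time_s: 2.85
tcp_pos: [0.4964, 0.2509, 0.0645]
eef_rot: [-0.1, 3.14, -0.0]
wrist_force: [0.4, 0.2, 0.8]
opening: 0.998
grasp_force: 0.0
```

>>> send_rows:
  delta_pos:
    - [0,0,0]
    - [0,0,0]
    - [0,0,0]
    - [0,0,0]
    - [0,0,0]
    - [0,0,0]
    - [0,0,0]
    - [0,0,0]
  angular:
    - [0,0,0]
    - [0,0,0]
    - [0,0,0]
    - [0,0,0]
    - [0,0,0]
    - [0,0,0]
    - [0,0,0]
    - [0,0,0]
  claw: -1
  newtons: 15

```text
time_s: 3.52
tcp_pos: [0.4966, 0.2512, 0.0637]
eef_rot: [0.101, -3.14, 0.0]
wrist_force: [1.1, -0.0, 0.5]
opening: 0.421
grasp_force: 0.0
```

>>> send_rows:
  delta_pos:
    - [0,0,0]
    - [0,0,0]
    - [0,0,0]
    - [0,0,0]
    - [0,0,0]
    - [0,0,0]
    - [0,0,0]
    - [0,0,0]
  angular:
    - [0,0,0]
    - [0,0,0]
    - [0,0,0]
    - [0,0,0]
    - [0,0,0]
    - [0,0,0]
    - [0,0,0]
    - [0,0,0]

```text
time_s: 4.18
tcp_pos: [0.4966, 0.2513, 0.0637]
eef_rot: [-0.101, 3.14, 0.0]
wrist_force: [-0.2, 2.2, -0.7]
opening: 0.118
grasp_force: 14.8
```

>>> send_rows:
  delta_pos:
    - [0,-0.03,0]
    - [0,-0.06,0]
    - [0,-0.09,0]
    - [0,-0.12,0]
    - [0,-0.15,0]
    - [0,-0.18,0]
    - [0,-0.21,0]
    - [0,-0.24,0]
    - [0,-0.27,0]
    - [0,-0.3,0]
  angular:
    - [0,0,0]
    - [0,0,0]
    - [0,0,0]
    - [0,0,0]
    - [0,0,0]
    - [0,0,0]
    - [0,0,0]
    - [0,0,0]
    - [0,0,0]
    - [0,0,0]

```text
time_s: 5.02
tcp_pos: [0.4973, 0.2391, 0.0637]
eef_rot: [0.101, -3.14, -0.0]
wrist_force: [-0.9, 3.5, -0.6]
opening: 0.12
grasp_force: 14.8
```

>>> send_rows:
  delta_pos:
    - [0,-0.02,0]
    - [0,-0.04,0]
    - [0,-0.06,0]
    - [0,-0.08,0]
  angular:
    - [0,0,0]
    - [0,0,0]
    - [0,0,0]
    - [0,0,0]

```text
time_s: 5.35
tcp_pos: [0.4975, 0.2359, 0.0637]
eef_rot: [0.101, -3.14, -0.0]
wrist_force: [-0.8, 3.3, -1.0]
opening: 0.121
grasp_force: 14.8
```

>>> send_rows:
  delta_pos:
    - [0,-0.01,0]
    - [0,-0.02,0]
    - [0,-0.03,0]
    - [0,-0.03,0]
  angular:
    - [0,0,0]
    - [0,0,0]
    - [0,0,0]
    - [0,0,0]

```text
time_s: 5.68
tcp_pos: [0.4976, 0.235, 0.0637]
eef_rot: [0.1, -3.14, -0.001]
wrist_force: [-0.8, 4.3, -1.4]
opening: 0.12
grasp_force: 14.8
```

>>> send_rows:
  delta_pos:
    - [0,-0.01,0]
    - [0,-0.02,0]
    - [0,-0.03,0]
    - [0,-0.04,0]
  angular:
    - [0,0,0]
    - [0,0,0]
    - [0,0,0]
    - [0,0,0]

```text
time_s: 6.02
tcp_pos: [0.4976, 0.2349, 0.0637]
eef_rot: [-0.1, 3.14, 0.005]
wrist_force: [-1.3, 12.8, -2.6]
opening: 0.119
grasp_force: 14.8
```

>>> send_rows:
  delta_pos:
    - [0,-0.01,0]
    - [0,-0.02,0]
    - [0,-0.03,0]
    - [0,-0.03,0]
  angular:
    - [0,0,0]
    - [0,0,0]
    - [0,0,0]
    - [0,0,0]

```text
time_s: 6.35
tcp_pos: [0.4976, 0.2348, 0.0637]
eef_rot: [-0.1, 3.139, 0.007]
wrist_force: [-0.6, 17.9, -4.2]
opening: 0.119
grasp_force: 14.9
```

>>> send_rows:
  delta_pos:
    - [0,0,0]
    - [0,0,0]
    - [0,0,0]
    - [0,0,0]
    - [0,0,0]
    - [0,0,0]
  angular:
    - [0,0,0]
    - [0,0,0]
    - [0,0,0]
    - [0,0,0]
    - [0,0,0]
    - [0,0,0]
  claw: 1

```text
time_s: 6.85
tcp_pos: [0.498, 0.2316, 0.0638]
eef_rot: [-0.1, 3.14, -0.0]
wrist_force: [-0.0, 1.1, -0.9]
opening: 0.555
grasp_force: 0.0
```

>>> send_rows:
  delta_pos:
    - [0,0,-0.4]
    - [0,0,-1.0]
    - [0,0,-1.6]
    - [0.5,-0.2,-2.2]
    - [1.2,-0.4,-2.7]
    - [1.6,-0.5,-2.7]
    - [1.6,-0.5,-2.7]
    - [1.6,-0.5,-2.7]
  angular:
    - [0,0,0]
    - [0,0,0]
    - [0,0,0]
    - [0,0,0]
    - [0,0,0]
    - [0,0,0]
    - [0,0,0]
    - [0,0,0]

```text
time_s: 7.52
tcp_pos: [0.4353, 0.2078, 0.1721]
eef_rot: [-0.1, 3.139, 0.0]
wrist_force: [-0.5, -0.2, -0.1]
opening: 1.003
grasp_force: 0.0
```

```bash
python3 - <<'E'
from h import *
snap('wrist','w4');o=manip.get_obs();print(o['time_s'],o['tcp_pos'],o['eef_rot'])
E
```

```text
7.5667 [0.43580053 0.20791455 0.17179155] [-1.00008175e-01  3.13913399e+00  9.90132237e-05]
```

>>> send_rows:
  delta_pos:
    - [0,-0.6,0]
    - [0,-1.2,0]
    - [0,-1.5,0]
    - [0,-1.5,0]
    - [0,-1.5,0]
  angular:
    - [0,0,0]
    - [0,0,0]
    - [0,0,0]
    - [0,0,0]
    - [0,0,0]

```text
time_s: 7.98
tcp_pos: [0.4398, 0.1479, 0.1712]
eef_rot: [0.098, -3.139, -0.0]
wrist_force: [0.5, 0.2, 0.8]
opening: 0.999
grasp_force: 0.0
```

```bash
python3 - <<'E'
from h import *
b=snap('wrist','w5');a=load('w4');o=manip.get_obs();print(o['time_s'],o['tcp_pos'],o['eef_rot'])
def comps(s):
    h=cv2.cvtColor(s['image'],cv2.COLOR_RGB2HSV);m=cv2.inRange(h,(12,110,90),(28,255,255))
    g=cv2.inRange(h,(40,90,30),(85,255,255))
    g=cv2.dilate(g,np.ones((9,9)))
    n,l,st,c=cv2.connectedComponentsWithStats(m&g)
    for i in range(1,n):
        if st[i,4]>40: print(st[i],c[i].round(2))
comps(a);print();comps(b)
v=np.vstack([cv2.resize(cv2.cvtColor(s['image'][170:300,150:470] if s is a else s['image'][170:300,190:510],cv2.COLOR_RGB2BGR),None,fx=2.25,fy=2.25,interpolation=3) for s in(a,b)])
cv2.imwrite('pics/v9.png',v);print(v.shape)
E
```

```text
8.0333 [0.43956652 0.14831875 0.17127231] [ 9.91076873e-02 -3.13930228e+00 -4.81097646e-04]
[ 85 242  29  28 213] [102.54 252.91]
[201 256  13  12 121] [206.93 261.34]
[256 256  10  10  87] [260.03 260.47]

[264 256  13  12 118] [269.88 261.67]
[319 256  10  10  88] [323.57 260.19]
(584, 720, 3)
```

View pics/v9.png

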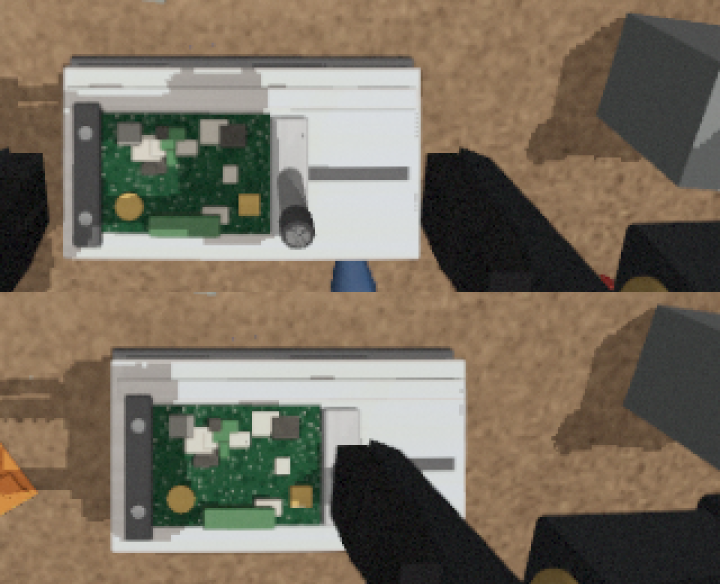

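v9 shows the board snug: stop bar at (88,175), board (102–270, 115–235), jaw at (290,170) touching it. Next I triangulate the pad and go to view the pen.

```bash
python3 - <<'E'
from h import *
a,b=load('w4'),load('w5')
p,e=tri((a,206.93,261.34),(b,269.88,261.67));q,f=tri((a,260.03,260.47),(b,323.57,260.19))
print(p,e,q,f);d=q-p;print('yaw',np.rad2deg(np.arctan2(-d[0],d[1]))-np.rad2deg(np.arctan2(.94,51)),np.linalg.norm(d))
print('onplane .0435',onz(a,206.93,261.34,.0435),onz(b,269.88,261.67,.0435))
print(rel([.40,.43,.25],down(0)))
E
```

```text
[0.51394104 0.16812153 0.04217542] [2.8432621707812417e-05, 2.8432621707804702e-05] [0.50817928 0.2186394  0.04438437] [7.421606648852556e-05, 7.421606648834916e-05]
yaw 5.450774128241787 0.05089334484040834
onplane .0435 [0.51316161 0.168294   0.0435    ] [0.51311714 0.16799035 0.0435    ]
(array([ 0.544,  7.091, -1.965]), array([ 0.004, -0.008,  0.723]))
```

>>> send_rows:
  delta_pos:
    - [0.1,0.3,-0.8]
    - [0.2,0.9,-1.6]
    - [0.3,1.7,-1.97]
    - [0.4,2.5,-1.97]
    - [0.5,3.3,-1.97]
    - [0.54,4.1,-1.97]
    - [0.54,4.9,-1.97]
    - [0.54,5.7,-1.97]
    - [0.54,6.5,-1.97]
    - [0.54,7.09,-1.97]
    - [0.54,7.09,-1.97]
    - [0.54,7.09,-1.97]
  angular:
    - [0,0,0]
    - [0,0,0.1]
    - [0,0,0.2]
    - [0,0,0.3]
    - [0,0,0.4]
    - [0,0,0.5]
    - [0,0,0.6]
    - [0,0,0.7]
    - [0,0,0.72]
    - [0,0,0.72]
    - [0,0,0.72]
    - [0,0,0.72]

```text
time_s: 9.03
tcp_pos: [0.3983, 0.4313, 0.2496]
eef_rot: [0.007, -3.141, 0.001]
wrist_force: [-0.0, -0.6, -0.9]
opening: 1.001
grasp_force: 0.0
```

```bash
python3 - <<'E'
from h import *
snap('wrist','w6');o=manip.get_obs();print(o['time_s'],o['tcp_pos'],o['eef_rot'])
E
```

```text
9.0833 [0.39861065 0.430282   0.24972131] [ 5.13911663e-03 -3.14057465e+00  1.65363354e-03]
```

>>> send_rows:
  delta_pos:
    - [0,-0.6,0]
    - [0,-1,0]
    - [0,-1,0]
    - [0,-1,0]
  angular:
    - [0,0,0]
    - [0,0,0]
    - [0,0,0]
    - [0,0,0]

```text
time_s: 9.42
tcp_pos: [0.3998, 0.3887, 0.2507]
eef_rot: [0.002, 3.141, 0.0]
wrist_force: [0.2, 0.6, 0.7]
opening: 0.997
grasp_force: 0.0
```

```bash
python3 - <<'E'
from h import *
b=snap('wrist','w7');a=load('w6');o=manip.get_obs();print(o['time_s'],o['tcp_pos'])
cs=[]
for s in(a,b):
    u,v=proj(s,[[.453,.41,.13]])[0].astype(int);y0,x0=max(0,v-75),max(0,u-50);cs.append(cv2.resize(cv2.cvtColor(s['image'][y0:y0+150,x0:x0+100],cv2.COLOR_RGB2BGR),(400,600),interpolation=3));print(x0,y0)
cv2.imwrite('pics/v10.png',np.hstack(cs))
E
```

```text
9.4667 [0.39978439 0.38927969 0.25082371]
179 172
227 170
```

View pics/v10.png

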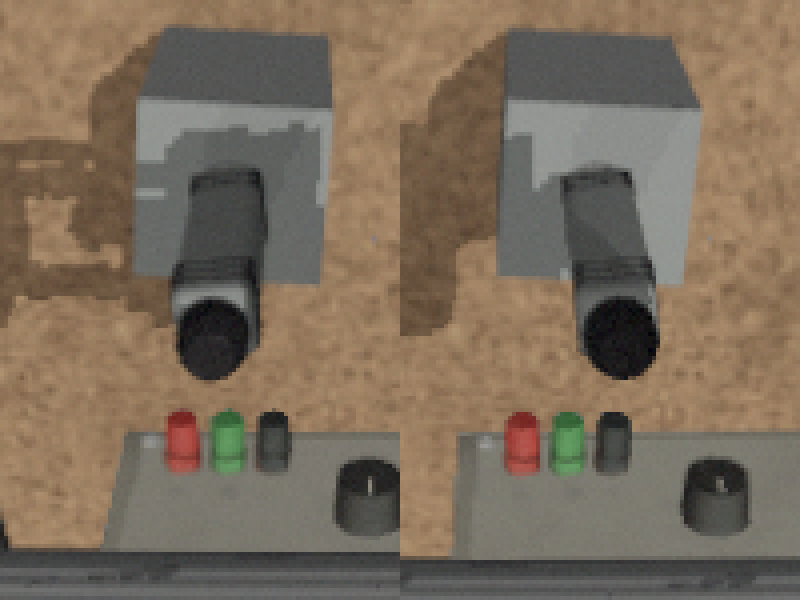

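Left view: cap centre (213,340), stand top corners (138,97), (332,107), (322,283), (133,270). Right view: cap centre (221,340). The pen grip is square to the stand, turned about -3°.

```bash
python3 - <<'E'
from h import *
a,b=load('w6'),load('w7');A=lambda x,y:(a,179+x/4,172+y/4);B=lambda x,y:(b,227+x/4,170+y/4)
print('cap',tri(A(213,340),B(221,340)))
c=np.array([onz(*A(*q),.07) for q in((138,97),(332,107),(322,283),(133,270))]);print(c[:,:2].mean(0))
c2=np.array([onz(*B(*q),.07) for q in((105,97),(300,107),(284,283),(98,274))]);print(c2[:,:2].mean(0))
for c in(c,c2):
    d=c[1]-c[0];print('yaw',np.rad2deg(np.arctan2(-d[0],d[1])))
print('ring mid base',tri(A(226,180),B(197,180)))
print('supply',tri(A(228,455),B(168,455)))
print('supply top edge blocks? top view', onz(load('top1'),230*.64,248*.64,.15))
print(rel([.4525,.412,.20],down(np.deg2rad(-3))),rel([.4525,.412,.104],down(np.deg2rad(-3))))
E
```

```text
cap (array([0.454026  , 0.41329822, 0.14574054]), [8.20927550282653e-05, 8.209275502824232e-05])
[0.45236637 0.41334661]
[0.4523845  0.41315992]
yaw -2.7793569364212387
yaw -3.1211485336078506
ring mid base (array([0.44544307, 0.41248244, 0.07804579]), [0.00011287268632806621, 0.00011287268632821443])
supply (array([0.56294483, 0.40892917, 0.03220736]), [0.0002733205852069254, 0.00027332058520686313])
supply top edge blocks? top view [0.55350861 0.45712598 0.15      ]
(array([-1.317,  0.568,  1.271]), array([0.006, 0.005, 0.595])) (array([-1.316,  0.567,  3.671]), array([0.006, 0.005, 0.595]))
```

>>> send_rows:
  delta_pos:
    - [-0.4,0.2,0.2]
    - [-1.0,0.45,0.5]
    - [-1.32,0.59,0.9]
    - [-1.32,0.59,1.2]
    - [-1.32,0.59,1.7]
    - [-1.32,0.59,2.3]
    - [-1.32,0.59,2.9]
    - [-1.32,0.59,3.4]
    - [-1.32,0.59,3.62]
    - [-1.32,0.59,3.62]
    - [-1.32,0.59,3.62]
  angular:
    - [0,0,0.2]
    - [0,0,0.4]
    - [0,0,0.6]
    - [0,0,0.6]
    - [0,0,0.6]
    - [0,0,0.6]
    - [0,0,0.6]
    - [0,0,0.6]
    - [0,0,0.6]
    - [0,0,0.6]
    - [0,0,0.6]

```text
time_s: 10.38
tcp_pos: [0.4519, 0.4135, 0.1059]
eef_rot: [-0.08, -3.14, 0.0]
wrist_force: [-0.2, -0.0, 0.1]
opening: 0.999
grasp_force: 0.0
```

>>> send_rows:
  delta_pos:
    - [0,0,0]
    - [0,0,0]
    - [0,0,0]
    - [0,0,0]
    - [0,0,0]
    - [0,0,0]
    - [0,0,0]
    - [0,0,0]
    - [0,0,0]
    - [0,0,0]
    - [0,0,0]
    - [0,0,0]
  angular:
    - [0,0,0]
    - [0,0,0]
    - [0,0,0]
    - [0,0,0]
    - [0,0,0]
    - [0,0,0]
    - [0,0,0]
    - [0,0,0]
    - [0,0,0]
    - [0,0,0]
    - [0,0,0]
    - [0,0,0]
  claw: -1
  newtons: 25

```text
time_s: 11.38
tcp_pos: [0.4522, 0.4133, 0.1056]
eef_rot: [-0.08, -3.14, 0.0]
wrist_force: [0.3, 0.5, 0.5]
opening: 0.208
grasp_force: 25.0
```

>>> send_rows:
  delta_pos:
    - [0,0,0]
    - [0,0,0]
    - [0,0,0]
  angular:
    - [0,0,0]
    - [0,0,0]
    - [0,0,0]

```text
time_s: 11.63
tcp_pos: [0.4522, 0.4133, 0.1056]
eef_rot: [-0.08, -3.14, 0.0]
wrist_force: [-0.4, -0.0, 0.1]
opening: 0.208
grasp_force: 25.0
```

>>> send_rows:
  delta_pos:
    - [0,0,-0.2]
    - [0,0,-0.5]
    - [0,0,-0.8]
    - [0,0,-1.1]
    - [0,0,-1.4]
    - [0,0,-1.7]
    - [0,0,-2.0]
    - [0,0,-2.3]
    - [0,0,-2.6]
    - [0,0,-2.8]
    - [0,0,-2.8]
    - [0,0,-2.8]
  angular:
    - [0,0,0]
    - [0,0,0]
    - [0,0,0]
    - [0,0,0]
    - [0,0,0]
    - [0,0,0]
    - [0,0,0]
    - [0,0,0]
    - [0,0,0]
    - [0,0,0]
    - [0,0,0]
    - [0,0,0]

```text
time_s: 12.63
tcp_pos: [0.4524, 0.4135, 0.2182]
eef_rot: [0.08, 3.14, 0.001]
wrist_force: [0.0, -0.6, -1.3]
opening: 0.208
grasp_force: 25.0
```

```bash
python3 - <<'E'
from h import *
o=manip.get_obs();print(o['time_s'],o['tcp_pos'],o['wrist_force'],o['opening'])
t=snap('top','top2');s=snap('scene','scene2');w=snap('wrist','w8')
yaw=np.deg2rad(4.2);c,n=np.cos(np.deg2rad(20)),np.sin(np.deg2rad(20))
B=Rot.from_euler('z',yaw)*Rot.from_euler('y',-20,degrees=True)
print('board axes',B.as_matrix().round(3))
R=B*down(0)   # tool z = -board z
pad=np.array([.5135,.1681,.043]);print('tool z',R.apply([0,0,1]))
for L in(.05,):
    tip=pad+B.apply([0,0,L]);tcp=tip-R.apply([0,0,.0936]);print(tcp,rel(tcp,R))
tp=o['tcp_pos']-[0,0,.0936];print('tip px scene',proj(s,tp),'wrist',proj(w,tp), 'top',proj(t,tp))
x,y=proj(w,tp)[0].astype(int);
def crop(s,g=75):
    u,v=proj(s,tp)[0].astype(int);y0,x0=max(0,v-g),max(0,u-g//2*1);i=s['image'][y0:y0+2*g,x0:x0+100];print(x0,y0,i.shape)
    return cv2.resize(cv2.cvtColor(i,cv2.COLOR_RGB2BGR),(400,600),interpolation=3)
cv2.imwrite('pics/v11.png',np.hstack([crop(s),crop(w)]))
E
```

```text
12.6333 [0.45239426 0.41346696 0.21818875] [ 0.04658352 -0.62450209 -1.34854707] 0.20764395956298232
board axes [[ 0.937 -0.073 -0.341]
 [ 0.069  0.997 -0.025]
 [ 0.342  0.     0.94 ]]
tool z [ 0.34110164  0.02504894 -0.93969262]
[0.4645178  0.16450297 0.17793986] (array([-0.639, -6.188,  0.973]), array([-0.26 , -4.013, -1.41 ]))
tip px scene [[199.79137551 146.57758211]] wrist [[254.19961145 201.59645588]] top [[168.45251317 212.74088106]]
162 71 (150, 100, 3)
217 126 (150, 100, 3)
```

>>> send_rows:
  delta_pos:
    - [0,-0.3,0]
    - [0,-0.9,0]
    - [-0.05,-1.6,0]
    - [-0.1,-2.3,0]
    - [-0.15,-3.0,0]
    - [-0.2,-3.7,0]
    - [-0.2,-4.4,0]
    - [-0.25,-5.1,0]
    - [-0.3,-5.7,0]
    - [-0.3,-6.1,0]
    - [-0.3,-6.2,0]
    - [-0.3,-6.2,0]
  angular:
    - [0,-0.2,-0.1]
    - [0,-0.5,-0.2]
    - [-0.05,-0.9,-0.35]
    - [-0.1,-1.4,-0.5]
    - [-0.12,-1.8,-0.65]
    - [-0.15,-2.3,-0.8]
    - [-0.18,-2.7,-0.95]
    - [-0.2,-3.2,-1.1]
    - [-0.23,-3.6,-1.25]
    - [-0.26,-3.9,-1.37]
    - [-0.26,-4.01,-1.41]
    - [-0.26,-4.01,-1.41]

```text
time_s: 13.78
tcp_pos: [0.4509, 0.1642, 0.2171]
eef_rot: [-0.099, 2.791, 0.019]
wrist_force: [0.0, 0.5, -0.5]
opening: 0.207
grasp_force: 25.0
```

```bash
cat >> h.py <<'E'
B=Rot.from_euler('z',4.2,degrees=True)*Rot.from_euler('y',-20,degrees=True)
RT=B*down(0)
E
python3 - <<'E'
from h import *
o=manip.get_obs();print(o['time_s'],o['tcp_pos'])
w=snap('wrist','w9');t=snap('top','top3');s=snap('scene','scene3')
pad=np.array([.5135,.1681,.043])
for L in(.02,.0): print(L,rel(pad+B.apply([0,0,L])-RT.apply([0,0,.0936]),RT))
R0=Rot.from_rotvec(o['eef_rot']);tip=o['tcp_pos']+R0.apply([0,0,.0936])
for n,q in(('w',w),('t',t),('s',s)): print(n,proj(q,[tip,pad]).round(1).tolist())
E
```

```text
13.7833 [0.45087552 0.16418021 0.21711608]
0.02 (array([ 0.045, -0.056,  1.794]), array([ 0.014,  0.011, -0.004]))
0.0 (array([ 0.046, -0.057,  2.294]), array([ 0.014,  0.011, -0.004]))
w [[253.5, 200.5], [252.8, 169.6]]
t [[294.8, 201.2], [291.1, 194.1]]
s [[265.9, 194.5], [276.4, 220.3]]
```

>>> send_rows:
  delta_pos:
    - [0.02,-0.02,0.3]
    - [0.04,-0.05,0.7]
    - [0.05,-0.06,1.1]
    - [0.05,-0.06,1.5]
    - [0.05,-0.06,1.8]
    - [0.05,-0.06,1.9]
    - [0.05,-0.06,1.9]
    - [0.05,-0.06,1.9]
  angular:
    - [0,0,0]
    - [0,0,0]
    - [0,0,0]
    - [0,0,0]
    - [0,0,0]
    - [0,0,0]
    - [0,0,0]
    - [0,0,0]

```text
time_s: 14.6
tcp_pos: [0.4759, 0.1652, 0.1457]
eef_rot: [-0.103, 2.79, 0.02]
wrist_force: [0.4, -0.0, -0.3]
opening: 0.205
grasp_force: 25.0
```

```bash
python3 - <<'E'
from h import *
w=snap('wrist','w10');t=snap('top','top4');s=snap('scene','scene4');o=manip.get_obs()
pad=np.array([.5135,.1681,.043]);R0=Rot.from_rotvec(o['eef_rot']);tip=o['tcp_pos']+R0.apply([0,0,.0936])
print(o['time_s'],o['tcp_pos'],'L',B.inv().apply(tip-pad))
def crop(s,g,W,H):
    u,v=proj(s,[pad])[0].astype(int);x0,y0=u-W//g//2,v-H//g//2
    print(x0,y0,'tip,pad in crop',((proj(s,[tip,pad])-[x0,y0]+.5)*g-.5).round(0).tolist())
    return cv2.resize(cv2.cvtColor(s['image'][y0:y0+H//g,x0:x0+W//g],cv2.COLOR_RGB2BGR),(W,H),interpolation=3)
cv2.imwrite('pics/v12.png',np.hstack([crop(w,6,396,594),np.vstack([crop(s,8,400,296),crop(t,8,400,296)])[:594]] if 0 else [crop(w,6,396,588),np.vstack([crop(s,7,399,294),crop(t,7,399,294)])]))
E
```

```text
14.75 [0.47627064 0.16485369 0.14656159] L [ 0.00056709 -0.00041154  0.01649679]
220 145 tip,pad in crop [[201.0, 343.0], [204.0, 297.0]]
248 199 tip,pad in crop [[191.0, 122.0], [202.0, 152.0]]
263 173 tip,pad in crop [[206.0, 157.0], [200.0, 151.0]]
```

View pics/v12.png

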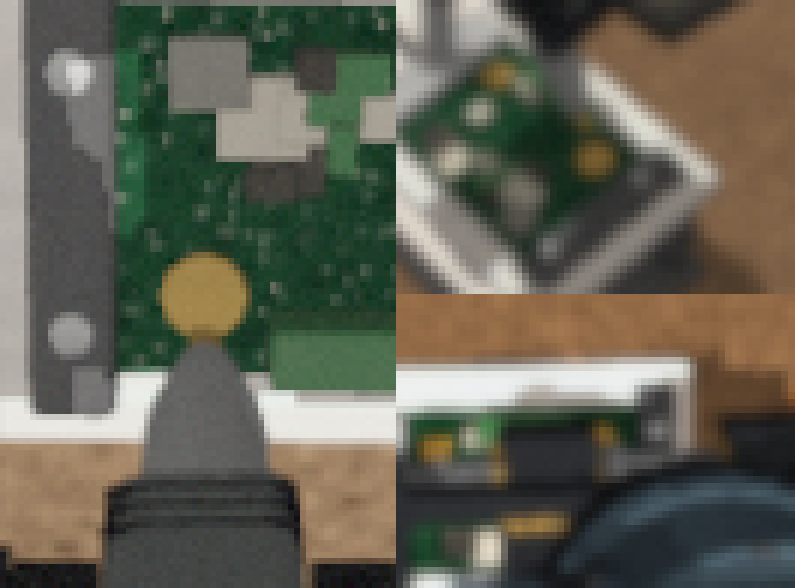

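The last picture (wrist crop) shows the pen nose at (204,335) pointing at the round pad (204,297). The pad sits where it was predicted, and the lateral error is under 1 mm. Next I take the force baseline and lower the pen.

```bash
cat >> h.py <<'E'
def force(n=10):
    F=[]
    for _ in range(n): manip.snapshot('top');F.append(manip.get_obs()['wrist_force'])
    o=manip.get_obs();F=B.inv().apply(F)
    pad=np.array([.5135,.1681,.043]);R0=Rot.from_rotvec(o['eef_rot']);tip=o['tcp_pos']+R0.apply([0,0,.0936])
    print('t',round(o['time_s'],2),'F board',F.mean(0).round(2),'sd',F.std(0).round(2),'tip nominal in pad frame mm',(B.inv().apply(tip-pad)*1e3).round(2),'tool z',B.inv().apply(R0.apply([0,0,1])).round(3))
E
python3 -c "
from h import *
force(20)"
```

```text
t 15.75 F board [-0.09  0.   -0.58] sd [0.44 0.51 0.43] tip nominal in pad frame mm [-0.34 -0.73 15.78] tool z [ 0.001  0.001 -1.   ]
```

>>> send_rows:
  delta_pos:
    - [0,0.01,0.05]
    - [0,0.01,0.12]
    - [0,0.01,0.2]
    - [0,0.01,0.27]
    - [0,0.01,0.31]
    - [0,0.01,0.31]
  angular:
    - [0,0,0]
    - [0,0,0]
    - [0,0,0]
    - [0,0,0]
    - [0,0,0]
    - [0,0,0]

```text
time_s: 16.25
tcp_pos: [0.4798, 0.1652, 0.1334]
eef_rot: [-0.102, 2.791, 0.019]
wrist_force: [-0.2, -0.2, -1.3]
opening: 0.207
grasp_force: 25.0
```

```bash
python3 -c "
from h import *
force(10)"
```

```text
t 16.75 F board [-0.06  0.06 -0.31] sd [0.5  0.46 0.55] tip nominal in pad frame mm [-0.22 -0.32  3.48] tool z [ 0.002  0.001 -1.   ]
```

>>> send_rows:
  delta_pos:
    - [0,0,0.03]
    - [0,0,0.06]
    - [0,0,0.09]
    - [0,0,0.12]
    - [0,0,0.14]
    - [0,0,0.14]
  angular:
    - [0,0,0]
    - [0,0,0]
    - [0,0,0]
    - [0,0,0]
    - [0,0,0]
    - [0,0,0]

```text
time_s: 17.25
tcp_pos: [0.4821, 0.1654, 0.1287]
eef_rot: [-0.102, 2.789, 0.019]
wrist_force: [-0.9, -0.2, 1.4]
opening: 0.205
grasp_force: 25.0
```

```bash
python3 -c "
from h import *
force(16)"
```

```text
t 18.05 F board [-0.22  0.15  1.47] sd [0.46 0.5  0.55] tip nominal in pad frame mm [-0.23 -0.3  -2.18] tool z [ 0.001  0.001 -1.   ]
```

>>> send_rows:
  delta_pos:
    - [0,0,0.015]
    - [0,0,0.03]
    - [0,0,0.03]
    - [0,0,0.03]
  angular:
    - [0,0,0]
    - [0,0,0]
    - [0,0,0]
    - [0,0,0]

```text
time_s: 18.38
tcp_pos: [0.4824, 0.1654, 0.1276]
eef_rot: [-0.102, 2.789, 0.019]
wrist_force: [-0.2, 0.1, 1.8]
opening: 0.208
grasp_force: 25.0
```

```bash
python3 -c "
from h import *
force(24)"
```

```text
t 19.58 F board [ 0.09 -0.07  1.9 ] sd [0.47 0.49 0.46] tip nominal in pad frame mm [-0.27 -0.32 -3.4 ] tool z [ 0.001  0.001 -1.   ]
```

```bash
python3 -c "
from h import *
print(manip.hand_in())"
```

```text
the job is handed in; nothing more can be done
None
```

The job is handed in: the jaw was pushed shut until the board was tight against the stop, and the pen is held square on the round pad at about 2.4 N (roughly half pressed by force), about 20 s in, with the bystanders left alone.

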